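Dispense one hub bearing and slide it into its place

ROBOT

A 6-joint arm with a two-finger parallel gripper is mounted at the origin on the work surface. World frame = base frame: x ahead of the robot, y to its left, z up, the work surface at z = 0. Lengths are in m, angles in rad, forces in N, time in s.
With the tool pointing down it reaches from about 0.4 to 0.825 m from the base axis. Payload 7 kg.
Tool frame: the origin (TCP) lies between the finger pads; the fingertips stand 22 mm ahead of it and the grasp point (between the pads) lies 3 mm ahead of it; z points along the fingers, y is the direction in which the jaws open and shut (so a half turn about z gives the same grasp; the last joint's range is limited). The gripper opens to 88 mm and grips with 3 to 60 N. Pads are 19 mm wide; open, the fingers measure 130 mm over their backs; the gripper's body (78 mm by 193 mm) begins 47 mm behind the grasp point.
Start: joints at [0.288, 0.359, 0.012, 0, -1.224, -0.288], TCP at [0.675, -0, 0.249] pointing down, gripper open.
Joint ranges: [-3.07, 3.07], [-1.43, 2.12], [-1.02, 1.25], [-3.03, 1.67], [-3.05, -0], [-3.03, 3.03]. Speed limits (rad/s): [2.39, 2.39, 3.01, 3.14, 3.14, 3.14].

INTERFACE

Orientations are given as [roll, pitch, yaw] about the fixed x, y, z axes, in that order (R = Rz(yaw) Ry(pitch) Rx(roll)).
In Python, from station import * gives the robot as it stands. The module is installed in compiled form; this text tells all that it offers.
- The arm moves only by the tool move_arm, never from a script. Its argument "rows" is a list of rows, each an object with "delta_rot": the turn, a rotation vector about the world's x, y, z in degrees, a list of three; "delta_pos": the shift along the world's x, y, z in cm, a list of three; "hand": the finger opening in cm, from 0 to 8.76. A call has exactly 10 rows; each row shifts and turns the commanded pose from where the row before left it; what a row does not reach is not made up. A row lasts 1/10 s, in which the tool goes at most 50 mm and 8.59 degrees, less where a joint would pass 70% of its speed; a pose out of reach is approached as far as the arm can. A call is refused whole if a number of a shift passes 5 or a number of a turn 8.59, either way. A call with a gripper value outside its range is refused whole. The fingers move at their own pace and stop on an object; "force" is the grip in N (left out, the last holds). Time passes only in rows, so rows that do not move let the fingers close, or fill a call up. It gives the time, the measured TCP pose, the force and the opening at its end, in the units of the state.
- get_state(): the state, without advancing time (a new reading comes with each control period).
- grab_frame(name): name is "scene" or "side" or "wrist"; returns the picture (384x512x3 uint8, blue, green, red); there is no depth.
- camera_info(name): a dict with "camera_matrix" (3x3 intrinsics, pixels), "world_from_camera" (4x4, takes a point from camera to world coordinates); the wrist camera has in their place "T_tool_cam" (4x4, takes a point from camera to tool coordinates, whose origin is the TCP and whose axes are the flange's). Camera axes: x right, y down, z forward; pixel columns grow to the right and rows downward; lengths in m; the calibration is good to about 2 mm. A picture is of the moment at which its call begins: read the wrist's pose just before it. camera_info takes no time and is no camera call.
- job_done(): hands the job in, once; it reports no verdict.
The state is a dict: "t": time; "q": joint angles; "qd": joint speeds; "joint_efforts": joint torques, N m; "eef_pos": TCP position; "ee_rot": TCP orientation; "force": force on the tool from outside, world axes, zero at the start; "moment": the same for the moment, N m; "width": finger opening in m.
Only numpy, scipy, OpenCV 4.12 (cv2) and the standard library are available. Lean on these libraries where they do the work, as an engineer would, in place of code of your own. Each camera call takes 0.05 s, during which the arm holds its last target.

TASK

Lay out the second bearing for the hub: press the red plunger of the bearing dispenser all the way down and let it come back up, so that just one bearing comes out onto the mat. Then nudge that bearing aside, sliding it flat along the mat into the empty yellow ring so that it does not reach over the ring's outer edge. Do not pick the bearing up, leave the other bearings in the magazine and do not disturb the parts that lie about.

Things in the scene. Friction and masses are not known exactly. Their poses are not given: they have to be found in the camera images.
- plunger (a joint): Plunger of the bearing dispenser: 0 when up, 0.025 (m) when pressed straight down to its stop. The spring pushes back with 3 N at the start and 7 N at the stop, the bearings' friction adds up to about 4 N; let go, it comes back up by itself. By a crank it drives a flat slide, 2 mm per mm of plunger, that pushes the lowest bearing out
- plunger_top (a point): Centre of the top face of the plunger's round red push cap, 36 mm across and 12 mm thick (moves down with it). With the plunger up it is 110 mm above the mat. It lies 67 mm behind the magazine's axis
- dispenser: Bearing dispenser, fixed on the mat. Origin on the mat's top, under the magazine's axis; +x points out of the outlet, z up. Aluminium magazine 42 x 42 mm, 62 mm high, open at the top, with sight slits; behind it a blue-green housing, 42 mm wide, 74 mm high, back to x = -103 mm. Sole plate 62 mm wide, 2 mm thick, to x = 17.5 mm
- outlet (a point): Point on the mat where a full press leaves the bearing: pressed slowly, its centre comes to rest within about 3 mm of here (a fast press throws it up to 20 mm further out), lying flat, clear of the magazine by about 10 mm; the slide then draws back in. 48 mm in front (+x) of the dispenser's origin
- bearing0_mid (a point): Centre (half-way up) of the lowest bearing of the stack of five in the magazine: the one that a press pushes out. Steel ball bearing with black seals, outer diameter 32 mm, 9 mm thick, about 30 g; push it by its outer rim (fingers do not fit its 15 mm bore). It lies flat; on the mat its centre is 4.5 mm above the mat
- empty_ring: The empty one of the two yellow rings marked on the mat, one to the left and one to the right of the dispenser's outlet; which side is empty changes. Printed flat: outer diameter 60 mm, line 3 mm wide, nothing stands proud. Origin: its centre, on the mat's top face
- filled_ring: The other yellow ring, the same size, in which a bearing has been laid out already. Origin: its centre, on the mat's top face
- mat: Dark blue-grey bench mat with a pale 50 mm grid, 460 mm (x) by 700 mm (y), 3 mm thick: its top is at z = 0.003 m. Origin: centre of its underside. Dispenser, rings and small parts all are on it
- laid_bearing: Bystander: a bearing like the others, lying in the filled ring. Origin: centre of its underside
- socket: Bystander: steel wrench socket standing on the mat in front of the outlet, 22 mm diameter, 36 mm high, 115 to 135 mm from the dispenser's origin. Origin: centre of its underside
- hub: Bystander: black bicycle hub shell standing on end, 58 mm diameter, 70 mm high. Origin: centre of its underside
- grease_tub: Bystander: blue tub with a white lid, 60 mm diameter, 60 mm high. Origin: centre of its underside
- tape_roll: Bystander: roll of black tape lying flat, 68 mm diameter, 19 mm high. Origin: centre of its underside
- spanner: Bystander: steel spanner lying flat, 180 mm long, 8 mm high, along its x. Origin: centre of its underside
- end_cap: Bystander: small brass hub end cap, 24 mm diameter, 16 mm high. Origin: centre of its underside
- bearing1_mid (a point): Centre of bearing 1 above the lowest in the magazine at the start, same size; it sinks 9 mm when the lowest is pushed out and stays in the magazine
- bearing2_mid (a point): Centre of bearing 2 above the lowest in the magazine at the start, same size; it sinks 9 mm when the lowest is pushed out and stays in the magazine
- bearing3_mid (a point): Centre of bearing 3 above the lowest in the magazine at the start, same size; it sinks 9 mm when the lowest is pushed out and stays in the magazine
- bearing4_mid (a point): Centre of bearing 4 above the lowest in the magazine at the start, same size; it sinks 9 mm when the lowest is pushed out and stays in the magazine
Not all that is in view belongs to the job. Leave any purple look-alike of the dispenser alone.

How it is judged:
On the way, in this order (a step that is already met when the one before it is completed fails the run):
1. the plunger is pressed all the way down (at least 21.5 of its 25 mm) (value of joint plunger above 0.0215 m).
2. the plunger is back up and the lowest bearing lies on the mat in front of the outlet, the others still in the magazine (value of joint plunger below 0.004 m and x of bearing0_mid in the frame of dispenser above 0.033 m and height (world z) of bearing0_mid below 0.0088 m and distance of each of bearing1_mid, bearing2_mid, bearing3_mid, bearing4_mid from where it was at the start of the episode below 0.02 m), for 0.1 s.
At the end, for the whole second after the job is handed in: The dispensed bearing lies flat and still on the mat inside the empty yellow ring (its centre within 14 mm of the ring's centre, so it does not reach over the outer edge of the ring); the plunger is back up (within 4 mm) and the other four bearings are in the magazine (horizontal distance between bearing0_mid and empty_ring below 0.014 m and height (world z) of bearing0_mid below 0.0088 m and angle between bearing0_mid's own z axis and vertical below 0.1 rad and linear speed of bearing0 below 0.02 m/s and value of joint plunger below 0.004 m and distance of each of bearing1_mid, bearing2_mid, bearing3_mid, bearing4_mid from where it was at the start of the episode below 0.02 m); the robot touches nothing.
It fails at once if a second bearing is dispensed or taken out of the magazine (one of the upper four moves more than 20 mm) (distance of any of bearing1_mid, bearing2_mid, bearing3_mid, bearing4_mid from where it was at the start of the episode above 0.02 m).
It fails at once if the bearing is picked up or tipped (its centre more than 22 mm above the bench, or tilted by more than 0.6 rad) instead of slid (height (world z) of bearing0_mid above 0.022 m or angle between bearing0_mid's own z axis and vertical above 0.6 rad).
It fails at once if a bystander is disturbed (moved more than 12 mm or knocked over) (distance of any of laid_bearing, socket, hub, grease_tub, tape_roll, spanner, end_cap from where it was at the start of the episode above 0.012 m or angle between any of laid_bearing, socket, hub, grease_tub, tape_roll, spanner, end_cap's own z axis and vertical above 0.5 rad).
It also fails if it takes over 46 s, if anything falls off the work surface, if the arm or the gripper's body presses on something with over 40 N, if the wrist force passes 120 N, or if a joint passes its speed limit or range.

## Working session

There is one attempt and no reset: what is moved stays moved. The work goes in short steps, Python scripts to look and compute and a tool call to move; the robot and the scene stay as the last step left them, time stands still between calls to the robot, and variables do not carry over. Pictures are saved under pics/ and viewed, and the job is handed in when it is done.

Besides the shell and the picture viewer there is one more tool, called in YAML: its name, and indented under it one key for each argument. move_arm: Moves the arm, as the interface text tells. Its arguments: {"type":"object","properties":{"rows":{"type":"array"},"force":{"type":"number"}},"required":["rows"]}

```bash
mkdir -p pics
python3 - <<'E'
from station import *
import cv2,numpy as np
s=get_state();print(s)
for n in ["scene","side","wrist"]:
    im=grab_frame(n);cv2.imwrite(f"pics/{n}0.png",im)
    print(n,{k:np.round(v,4).tolist() if not isinstance(v,(str,int)) else v for k,v in camera_info(n).items()})
E
```

```text
{'t': 0.0, 'q': array([ 2.88106904e-01,  3.59381116e-01,  1.10640038e-02, -3.76838755e-04,
       -1.22408354e+00, -2.88107189e-01]), 'qd': array([-0.00054471, -0.00052101,  0.00031277, -0.00084842, -0.00064525,
        0.00170466]), 'joint_efforts': array([-8.00930356e-04, -5.82726967e+01,  2.93058443e+01,  6.99745238e+00,
        6.93249181e-03, -2.06530804e-04]), 'eef_pos': array([ 6.74549137e-01, -9.36906487e-06,  2.47623811e-01]), 'ee_rot': array([ 3.13995379e+00, -1.16245624e-04, -1.57092485e+00]), 'force': array([-0.16511768,  0.29457222,  0.30804708]), 'moment': array([0.01451693, 0.01343272, 0.01481132]), 'width': 0.0877965892299658}
scene {'camera_matrix': [[363.7484, 0.0, 256.8324], [0.0, 363.7484, 190.253], [0.0, 0.0, 1.0]], 'world_from_camera': [[0.8536, 0.278, -0.4406, 0.9179], [0.5205, -0.4191, 0.7439, -0.5709], [0.0221, -0.8643, -0.5025, 0.5803], [0.0, 0.0, 0.0, 1.0]]}
side {'camera_matrix': [[457.5945, 0.0, 254.8903], [0.0, 457.5945, 184.634], [0.0, 0.0, 1.0]], 'world_from_camera': [[-0.8311, -0.302, 0.467, -0.205], [-0.5562, 0.4483, -0.6998, 1.1882], [0.002, -0.8413, -0.5405, 0.9277], [0.0, 0.0, 0.0, 1.0]]}
wrist {'camera_matrix': [[293.6065, 0.0, 252.3836], [0.0, 293.6065, 190.4259], [0.0, 0.0, 1.0]], 'T_tool_cam': [[-0.0002, -0.9653, -0.2611, 0.0708], [1.0, -0.0002, 0.0001, 0.0011], [-0.0002, -0.2611, 0.9653, -0.1373], [0.0, 0.0, 0.0, 1.0]]}
```

View pics/scene0.png

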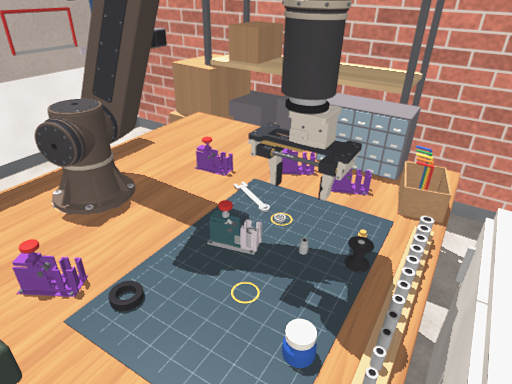

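View pics/side0.png

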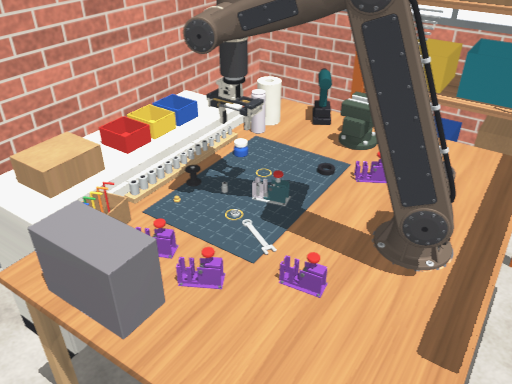

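View pics/wrist0.png

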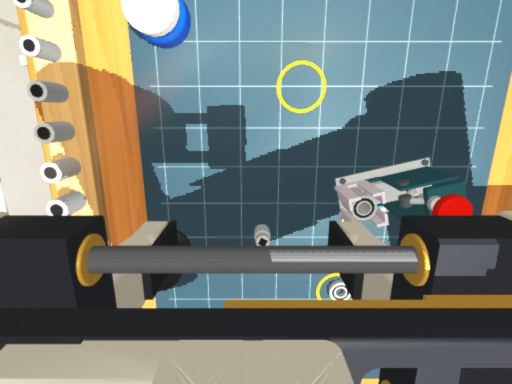

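Candidates for the plunger are the red caps in the scene picture. The caps at (225,206) (blue-green housing, on the mat) and, on purple look-alikes, (207,142), (30,247), ~(297,155) and ~(352,172). By the description it is (225,206), seen in the wrist view at (453,210). The empty ring is at scene (245,293) and wrist (301,87). The filled ring is at scene (282,219).

```bash
cat > h.py <<'E'
from station import *
import cv2,numpy as np
from scipy.spatial.transform import Rotation as R
def cam(n,s=None):
    c=camera_info(n);K=np.array(c["camera_matrix"])
    if n=="wrist":
        T=np.eye(4);T[:3,:3]=R.from_euler('xyz',s["ee_rot"]).as_matrix();T[:3,3]=s["eef_pos"]
        return K,T@np.array(c["T_tool_cam"])
    return K,np.array(c["world_from_camera"])
def toplane(KT,uv,z):
    K,T=KT;d=T[:3,:3]@np.linalg.solve(K,[uv[0],uv[1],1]);o=T[:3,3]
    return o+d*(z-o[2])/d[2]
def proj(KT,p):
    K,T=KT;q=K@(T[:3,:3].T@(np.array(p)-T[:3,3]));return q[:2]/q[2]
E
python3 - <<'E'
from h import *
s=get_state()
for n in ["scene","wrist","side"]:
    im=cv2.imread(f"pics/{n}0.png");hsv=cv2.cvtColor(im,cv2.COLOR_BGR2HSV);KT=cam(n,s)
    red=((hsv[...,0]<8)|(hsv[...,0]>173))&(hsv[...,1]>170)&(hsv[...,2]>90)
    yel=(hsv[...,0]>22)&(hsv[...,0]<35)&(hsv[...,1]>150)&(hsv[...,2]>120)
    for nm,m,z in [("red",red,.113),("yel",yel,.003)]:
        cs,_=cv2.findContours(m.astype('uint8'),cv2.RETR_EXTERNAL,cv2.CHAIN_APPROX_NONE)
        for c in cs:
            if len(c)<14: continue
            w=np.array([toplane(KT,p,z)[:2] for p in c[:,0]])
            if w[:,0].min()<.2 or w[:,0].max()>1: continue
            (cx,cy),r=cv2.minEnclosingCircle(w.astype('float32'))
            if r<.05:print(n,nm,c[:,0].mean(0).round(),len(c),"world",round(cx,4),round(cy,4),"diam",round(2*r,4))
im=cv2.imread("pics/scene0.png")[180:310,180:320];a=cv2.resize(im,None,fx=4,fy=4,interpolation=2)
cv2.imwrite("pics/c1.png",a)
im=cv2.imread("pics/wrist0.png")[140:310,230:490];cv2.imwrite("pics/c2.png",cv2.resize(im,None,fx=3,fy=3,interpolation=2))
im=cv2.imread("pics/side0.png")[150:230,210:310];cv2.imwrite("pics/c3.png",cv2.resize(im,None,fx=6,fy=6,interpolation=2))
E
```

```text
scene red [ 29. 246.] 45 world 0.2457 -0.3161 diam 0.0443
scene red [225. 205.] 34 world 0.4815 0.0177 diam 0.0439
scene yel [428. 157.] 17 world 0.8292 0.8635 diam 0.0325
wrist red [452. 207.] 98 world 0.4775 0.0243 diam 0.0397
wrist yel [324. 284.] 73 world 0.5616 0.1793 diam 0.0514
wrist yel [425. 258.] 27 world 0.4255 0.1335 diam 0.0198
wrist yel [509. 169.] 63 world 0.334 0.0043 diam 0.0366
wrist yel [301.  86.] 139 world 0.6136 -0.0995 diam 0.0603
wrist yel [98. 22.] 106 world 0.8545 -0.1696 diam 0.0494
wrist yel [81.  4.] 14 world 0.8707 -0.1902 diam 0.0073
side red [208. 252.] 31 world 0.4191 0.4817 diam 0.0415
side red [159. 223.] 28 world 0.6168 0.4604 diam 0.0428
side red [107. 183.] 25 world 0.9052 0.3988 diam 0.0354
side red [278. 174.] 20 world 0.4723 0.0342 diam 0.0399
```

View pics/c1.png

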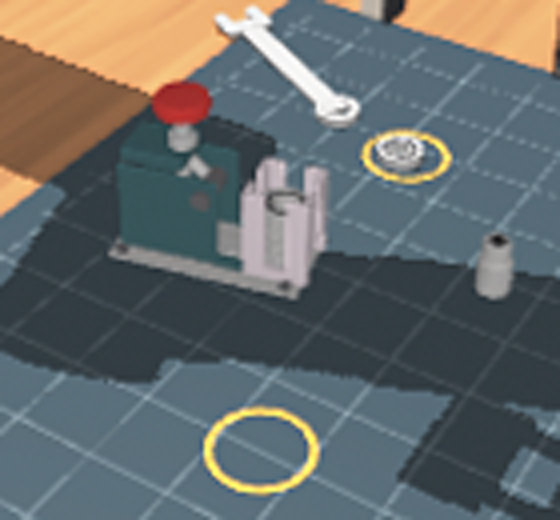

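View pics/c2.png

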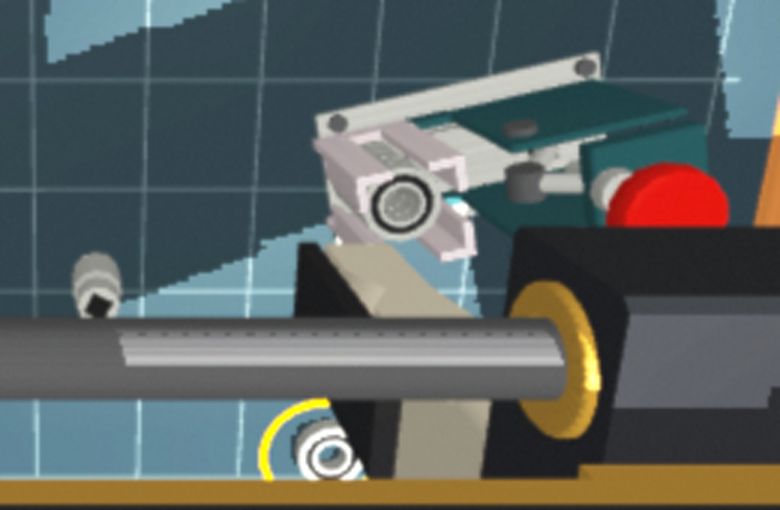

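View pics/c3.png

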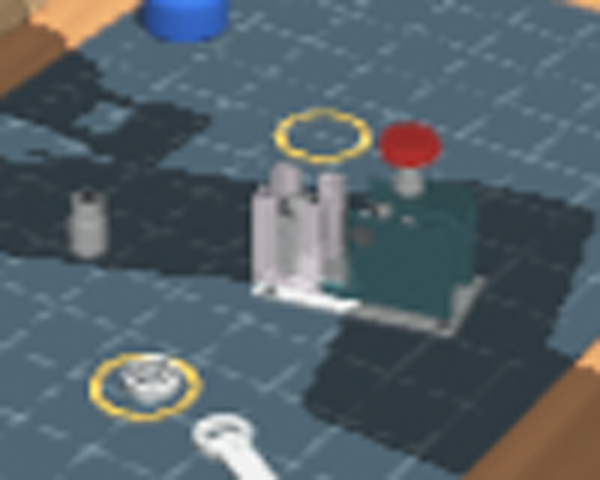

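Run:
```python
from h import *
s=get_state()
for n,box in [("scene",(210,195,240,215)),("side",(268,165,290,185)),("wrist",(425,180,480,214))]:
    im=cv2.imread(f"pics/{n}0.png");hsv=cv2.cvtColor(im,cv2.COLOR_BGR2HSV);KT=cam(n,s)
    m=((hsv[...,0]<8)|(hsv[...,0]>173))&(hsv[...,1]>150)&(hsv[...,2]>60)
    x0,y0,x1,y1=box;ys,xs=np.nonzero(m[y0:y1,x0:x1]);xs=xs+x0;ys=ys+y0
    print(n,xs.min(),xs.max(),ys.min(),ys.max(),"ctr .107",toplane(KT,(xs.mean(),ys.mean()),.107)[:2].round(4))
    print("  mid-extents",toplane(KT,((xs.min()+xs.max())/2,(ys.min()+ys.max())/2),.107)[:2].round(4))
W=cam("wrist",s);S=cam("scene");D=cam("side")
pts=lambda KT,l,z:[toplane(KT,p,z)[:2].round(4).tolist() for p in l]
print("screws",pts(W,[(230+338/3,140+123/3),(230+585/3,140+67/3)],.005))
print("bore?",pts(W,[(230+402/3,140+203/3)],.003+.047))
# magazine top corners, scene crop
print("ring scene",pts(S,[(180+262/4,180+451/4)],.003),"side",pts(D,[(210+323/6,150+136/6)],.003))
print("filled scene",pts(S,[(180+407/4,180+156/4)],.003),"side",pts(D,[(210+145/6,150+387/6)],.003))
print("sole scene",pts(S,[(180+298/4,180+290/4),(180+112/4,180+250/4)],.005))
print("sole wrist",pts(W,[(230+318/3,140+115/3),(230+600/3,140+55/3)],.005))
print("socket scene",pts(S,[(180+494/4,180+294/4)],.003),"side",pts(D,[(210+88/6,150+252/6)],.003))
```

```text
scene 218 232 200 210 ctr .107 [0.4762 0.0253]
  mid-extents [0.4756 0.0269]
side 274 282 171 177 ctr .107 [0.477  0.0244]
  mid-extents [0.4758 0.0249]
wrist 432 472 194 213 ctr .107 [0.4739 0.0198]
  mid-extents [0.4749 0.018 ]
screws [[0.5531, 0.0191], [0.4473, -0.006]]
bore? [[0.5391, 0.0414]]
ring scene [[0.6172, -0.0996]] side [[0.6131, -0.1001]]
filled scene [[0.5526, 0.1861]] side [[0.548, 0.1862]]
sole scene [[0.5654, 0.0206], [0.447, -0.01]]
sole wrist [[0.5623, 0.0154], [0.4416, -0.0112]]
socket scene [[0.6667, 0.0845]] side [[0.6578, 0.0939]]
```

move_arm:
  rows:
    - {"delta_rot":[0,0,8],"delta_pos":[-2,0.25,-0.6],"hand":0}
    - {"delta_rot":[0,0,8],"delta_pos":[-2,0.25,-0.6],"hand":0}
    - {"delta_rot":[0,0,8],"delta_pos":[-2,0.25,-0.6],"hand":0}
    - {"delta_rot":[0,0,8],"delta_pos":[-2,0.25,-0.6],"hand":0}
    - {"delta_rot":[0,0,8],"delta_pos":[-2,0.25,-0.6],"hand":0}
    - {"delta_rot":[0,0,8],"delta_pos":[-2,0.25,-0.6],"hand":0}
    - {"delta_rot":[0,0,8],"delta_pos":[-2,0.25,-0.6],"hand":0}
    - {"delta_rot":[0,0,8],"delta_pos":[-2,0.25,-0.6],"hand":0}
    - {"delta_rot":[0,0,8],"delta_pos":[-2,0.25,-0.6],"hand":0}
    - {"delta_rot":[0,0,8],"delta_pos":[-1.8,0.25,-0.6],"hand":0}

```text
t: 1.15
eef_pos: [0.4759, 0.0249, 0.1882]
ee_rot: [3.142, 0.0, -0.169]
force: [0.1, 1.0, -0.2]
width: 0.0128
```

move_arm:
  rows:
    - {"delta_rot":[0,0,7],"delta_pos":[0,0,-0.5],"hand":0}
    - {"delta_rot":[0,0,7],"delta_pos":[0,0,-0.5],"hand":0}
    - {"delta_rot":[0,0,6],"delta_pos":[0,0,-0.5],"hand":0}
    - {"delta_rot":[0,0,0],"delta_pos":[0,0,-0.5],"hand":0}
    - {"delta_rot":[0,0,0],"delta_pos":[0,0,-0.4],"hand":0}
    - {"delta_rot":[0,0,0],"delta_pos":[0,0,-0.4],"hand":0}
    - {"delta_rot":[0,0,0],"delta_pos":[0,0,0],"hand":0}
    - {"delta_rot":[0,0,0],"delta_pos":[0,0,0],"hand":0}
    - {"delta_rot":[0,0,0],"delta_pos":[0,0,0],"hand":0}
    - {"delta_rot":[0,0,0],"delta_pos":[0,0,0],"hand":0}

```text
t: 2.15
eef_pos: [0.4771, 0.025, 0.1607]
ee_rot: [-3.142, -0.0, 0.174]
force: [-0.2, 0.1, 0.5]
width: 0.0004
```

Run:
```python
from h import *
s=get_state();print(s['t'],s['eef_pos'],s['ee_rot'],s['q'],s['force'],s['width'])
out=[]
for n in ["scene","side","wrist"]:
    im=grab_frame(n);cv2.imwrite(f"pics/{n}1.png",im)
    if n!="wrist":
        u=proj(cam(n),[.476,.025,.113]).astype(int);im=im[u[1]-50:u[1]+50,u[0]-60:u[0]+60];im=cv2.resize(im,(480,400),interpolation=2)
        cv2.imwrite(f"pics/{n}1c.png",im);out.append(im[:, :400])
cv2.imwrite("pics/p1.png",np.hstack(out))
```

```text
2.15 [0.47707483 0.02500841 0.1607333 ] [-3.14150920e+00 -3.41207280e-04  1.74239631e-01] [ 4.65521614e-01  1.12877177e-01 -5.35055061e-01  2.26458156e-05
 -9.22513288e-01  1.27950069e+00] [-0.21301513  0.11058226  0.51817186] 0.00038398785948649334
```

View pics/p1.png

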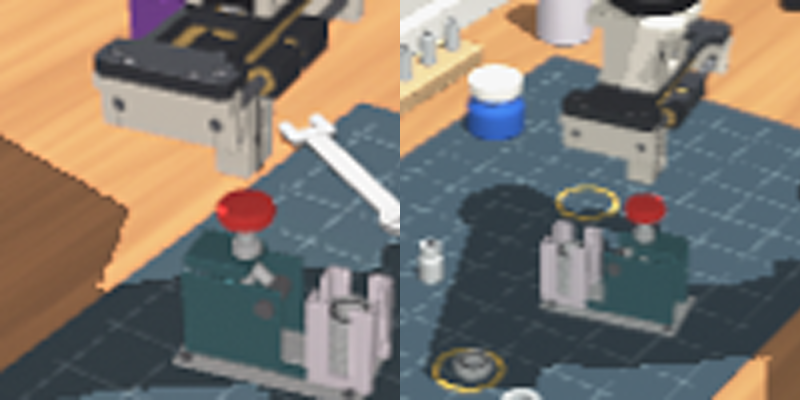

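View pics/wrist1.png

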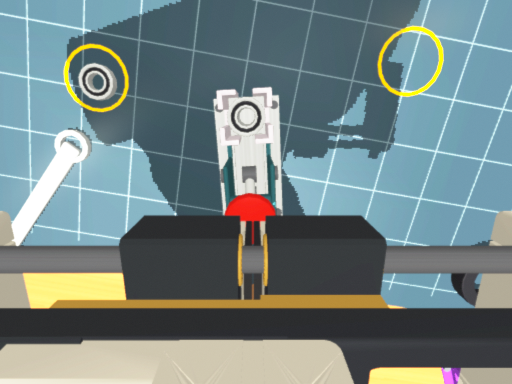

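move_arm:
  rows:
    - {"delta_rot":[0,0,0],"delta_pos":[0,0,-0.55],"hand":0}
    - {"delta_rot":[0,0,0],"delta_pos":[0,0,-0.55],"hand":0}
    - {"delta_rot":[0,0,0],"delta_pos":[0,0,-0.55],"hand":0}
    - {"delta_rot":[0,0,0],"delta_pos":[0,0,-0.55],"hand":0}
    - {"delta_rot":[0,0,0],"delta_pos":[0,0,-0.1],"hand":0}
    - {"delta_rot":[0,0,0],"delta_pos":[0,0,-0.1],"hand":0}
    - {"delta_rot":[0,0,0],"delta_pos":[0,0,-0.1],"hand":0}
    - {"delta_rot":[0,0,0],"delta_pos":[0,0,-0.1],"hand":0}
    - {"delta_rot":[0,0,0],"delta_pos":[0,0,-0.1],"hand":0}
    - {"delta_rot":[0,0,0],"delta_pos":[0,0,-0.1],"hand":0}

```text
t: 3.3
eef_pos: [0.4772, 0.025, 0.1329]
ee_rot: [-3.142, -0.001, 0.175]
force: [-2.3, 0.6, 5.9]
width: 0.0003
```

move_arm:
  rows:
    - {"delta_rot":[0,0,0],"delta_pos":[0,0,-0.1],"hand":0}
    - {"delta_rot":[0,0,0],"delta_pos":[0,0,-0.1],"hand":0}
    - {"delta_rot":[0,0,0],"delta_pos":[0,0,-0.1],"hand":0}
    - {"delta_rot":[0,0,0],"delta_pos":[0,0,-0.1],"hand":0}
    - {"delta_rot":[0,0,0],"delta_pos":[0,0,-0.1],"hand":0}
    - {"delta_rot":[0,0,0],"delta_pos":[0,0,-0.1],"hand":0}
    - {"delta_rot":[0,0,0],"delta_pos":[0,0,-0.1],"hand":0}
    - {"delta_rot":[0,0,0],"delta_pos":[0,0,-0.1],"hand":0}
    - {"delta_rot":[0,0,0],"delta_pos":[0,0,-0.1],"hand":0}
    - {"delta_rot":[0,0,0],"delta_pos":[0,0,-0.1],"hand":0}

```text
t: 4.3
eef_pos: [0.4772, 0.025, 0.123]
ee_rot: [-3.142, -0.001, 0.175]
force: [-1.2, 1.0, 5.5]
width: 0.0002
```

Contact came at the expected height. I'll continue the slow press.

move_arm:
  rows:
    - {"delta_rot":[0,0,0],"delta_pos":[0,0,-0.12],"hand":0}
    - {"delta_rot":[0,0,0],"delta_pos":[0,0,-0.12],"hand":0}
    - {"delta_rot":[0,0,0],"delta_pos":[0,0,-0.12],"hand":0}
    - {"delta_rot":[0,0,0],"delta_pos":[0,0,-0.12],"hand":0}
    - {"delta_rot":[0,0,0],"delta_pos":[0,0,-0.12],"hand":0}
    - {"delta_rot":[0,0,0],"delta_pos":[0,0,-0.12],"hand":0}
    - {"delta_rot":[0,0,0],"delta_pos":[0,0,-0.12],"hand":0}
    - {"delta_rot":[0,0,0],"delta_pos":[0,0,-0.12],"hand":0}
    - {"delta_rot":[0,0,0],"delta_pos":[0,0,-0.12],"hand":0}
    - {"delta_rot":[0,0,0],"delta_pos":[0,0,-0.12],"hand":0}

```text
t: 5.3
eef_pos: [0.4772, 0.025, 0.1111]
ee_rot: [3.142, -0.001, 0.175]
force: [-3.7, 0.5, 7.6]
width: 0.0006
```

move_arm:
  rows:
    - {"delta_rot":[0,0,0],"delta_pos":[0,0,-0.05],"hand":0}
    - {"delta_rot":[0,0,0],"delta_pos":[0,0,-0.05],"hand":0}
    - {"delta_rot":[0,0,0],"delta_pos":[0,0,-0.03],"hand":0}
    - {"delta_rot":[0,0,0],"delta_pos":[0,0,0],"hand":0}
    - {"delta_rot":[0,0,0],"delta_pos":[0,0,0],"hand":0}
    - {"delta_rot":[0,0,0],"delta_pos":[0,0,0],"hand":0}
    - {"delta_rot":[0,0,0],"delta_pos":[0,0,0],"hand":0}
    - {"delta_rot":[0,0,0],"delta_pos":[0,0,0],"hand":0}
    - {"delta_rot":[0,0,0],"delta_pos":[0,0,0],"hand":0}
    - {"delta_rot":[0,0,0],"delta_pos":[0,0,0],"hand":0}

```text
t: 6.3
eef_pos: [0.4772, 0.025, 0.1102]
ee_rot: [3.142, -0.001, 0.175]
force: [-4.6, 1.5, 13.4]
width: -0.0
```

Run:
```python
from h import *
s=get_state();print(s['t'],s['eef_pos'],s['force'])
im=grab_frame("wrist");cv2.imwrite("pics/wrist2.png",im)
```

```text
6.3 [0.47717252 0.02499586 0.11022414] [-4.62912562  1.45744927 13.44706882]
```

View pics/wrist2.png

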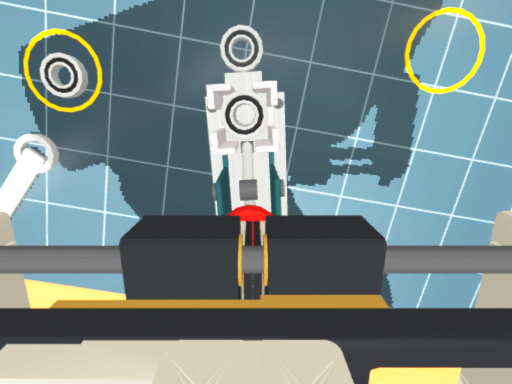

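The force rose to 13 N at the stop, and the wrist view shows the bearing out at (241,47). Next I'll let the plunger up slowly.

move_arm:
  rows:
    - {"delta_rot":[0,0,0],"delta_pos":[0,0,0.3],"hand":0}
    - {"delta_rot":[0,0,0],"delta_pos":[0,0,0.3],"hand":0}
    - {"delta_rot":[0,0,0],"delta_pos":[0,0,0.3],"hand":0}
    - {"delta_rot":[0,0,0],"delta_pos":[0,0,0.3],"hand":0}
    - {"delta_rot":[0,0,0],"delta_pos":[0,0,0.3],"hand":0}
    - {"delta_rot":[0,0,0],"delta_pos":[0,0,0.3],"hand":0}
    - {"delta_rot":[0,0,0],"delta_pos":[0,0,0.3],"hand":0}
    - {"delta_rot":[0,0,0],"delta_pos":[0,0,0.3],"hand":0}
    - {"delta_rot":[0,0,0],"delta_pos":[0,0,0.3],"hand":0}
    - {"delta_rot":[0,0,0],"delta_pos":[0,0,0.3],"hand":0}

```text
t: 7.35
eef_pos: [0.4766, 0.0249, 0.1393]
ee_rot: [-3.142, 0.001, 0.174]
force: [-1.0, -0.6, -0.3]
width: 0.0005
```

move_arm:
  rows:
    - {"delta_rot":[0,0,0],"delta_pos":[0,0,0.8],"hand":0}
    - {"delta_rot":[0,0,0],"delta_pos":[0,0,0.8],"hand":0}
    - {"delta_rot":[0,0,0],"delta_pos":[0,0,0.8],"hand":0}
    - {"delta_rot":[0,0,0],"delta_pos":[0,0,0.8],"hand":0}
    - {"delta_rot":[0,0,0],"delta_pos":[0,0,0.8],"hand":0}
    - {"delta_rot":[0,0,0],"delta_pos":[0,0,0],"hand":0}
    - {"delta_rot":[0,0,0],"delta_pos":[0,0,0],"hand":0}
    - {"delta_rot":[0,0,0],"delta_pos":[0,0,0],"hand":0}
    - {"delta_rot":[0,0,0],"delta_pos":[0,0,0],"hand":0}
    - {"delta_rot":[0,0,0],"delta_pos":[0,0,0],"hand":0}

```text
t: 8.35
eef_pos: [0.4768, 0.0249, 0.1789]
ee_rot: [3.141, 0.001, 0.175]
force: [0.2, -0.1, -0.8]
width: 0.0005
```

Run:
```python
from h import *
s=get_state();print(s['t'],s['eef_pos'],s['force'],s['ee_rot'])
im=grab_frame("wrist");cv2.imwrite("pics/wrist3.png",im)
a=im[0:230,130:400];cv2.imwrite("pics/wrist3c.png",cv2.resize(a,None,fx=2.6,fy=2.6))
im=grab_frame("scene");cv2.imwrite("pics/scene3.png",cv2.resize(im[180:310,180:320],None,fx=4,fy=4,interpolation=2))
cv2.imwrite("pics/scene3f.png",im)
hs=cv2.cvtColor(cv2.imread("pics/wrist3.png"),cv2.COLOR_BGR2HSV);W=cam("wrist",s)
yel=(hs[...,0]>22)&(hs[...,0]<35)&(hs[...,1]>150)&(hs[...,2]>120)
cs,_=cv2.findContours(yel.astype('uint8'),cv2.RETR_EXTERNAL,cv2.CHAIN_APPROX_NONE)
for c in cs:
    if len(c)<60: continue
    w=np.array([toplane(W,p,.003)[:2] for p in c[:,0]])
    (cx,cy),r=cv2.minEnclosingCircle(w.astype('float32'));print("yel",c[:,0].mean(0),cx,cy,2*r)
```

```text
8.35 [0.47680536 0.02492379 0.17893424] [ 0.20708139 -0.14243282 -0.75116054] [3.14140493e+00 6.92648554e-04 1.74560046e-01]
yel [105.08045977  79.01724138] 0.5486359596252441 0.18685315549373627 0.06038595363497734
yel [400.47727273  63.5       ] 0.613944411277771 -0.10020685195922852 0.06010747328400612
```

View pics/wrist3c.png

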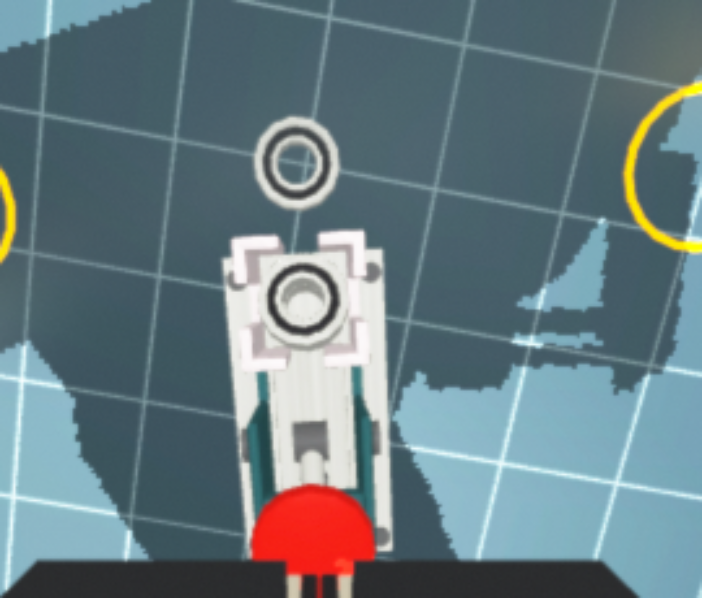

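View pics/scene3.png

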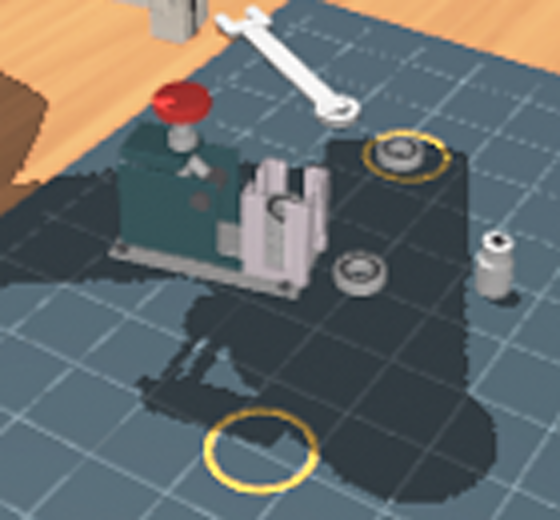

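The plunger is back up and one bearing lies at crop (297,162), well clear of the magazine. The ring agrees from both views.

Run:
```python
from h import *
s=get_state();W=cam("wrist",s);S=cam("scene")
b1=toplane(W,(130+297/2.6,162.5/2.6),.0085);b2=toplane(S,(180+359/4,180+272/4),.009)
b=b1[:2]
print(b1,b2)
L=toplane(S,(180+400/4,180+152/4),.0085);print("laid",L)
for ring in [np.array([.6139,-.1002]),np.array([.615,-.1])]:
    d=ring-b;n=np.linalg.norm(d);d/=n;print("dist",n,"angle",np.degrees(np.arctan2(d[1],d[0])))
    for gap in [-.055,-.037,0]: print(gap,b+d*gap)
print("yaw",np.degrees(s['ee_rot'][2]), s['eef_pos'])
```

```text
[0.58819401 0.05209055 0.0085    ] [0.59043856 0.05135412 0.009     ]
laid [0.54972478 0.18054062 0.0085    ]
dist 0.15444484129545333 angle -80.4190326590063
-0.055 [0.57903975 0.10632337]
-0.037 [0.58203569 0.08857445]
0 [0.58819401 0.05209055]
dist 0.15443476277024373 angle -80.00426803767658
-0.055 [0.5786474  0.10625569]
-0.037 [0.58177175 0.08852891]
0 [0.58819401 0.05209055]
yaw 10.000622812838259 [0.47688826 0.02493938 0.17904574]
```

move_arm:
  rows:
    - {"delta_rot":[0,0,0],"delta_pos":[1.02,0.82,0],"hand":0}
    - {"delta_rot":[0,0,0],"delta_pos":[1.02,0.82,0],"hand":0}
    - {"delta_rot":[0,0,0],"delta_pos":[1.02,0.82,0],"hand":0}
    - {"delta_rot":[0,0,0],"delta_pos":[1.02,0.82,0],"hand":0}
    - {"delta_rot":[0,0,0],"delta_pos":[1.02,0.82,0],"hand":0}
    - {"delta_rot":[0,0,0],"delta_pos":[1.02,0.82,0],"hand":0}
    - {"delta_rot":[0,0,0],"delta_pos":[1.02,0.82,0],"hand":0}
    - {"delta_rot":[0,0,0],"delta_pos":[1.02,0.82,0],"hand":0}
    - {"delta_rot":[0,0,0],"delta_pos":[1.02,0.82,0],"hand":0}
    - {"delta_rot":[0,0,0],"delta_pos":[1.02,0.82,0],"hand":0}

```text
t: 9.45
eef_pos: [0.5798, 0.1077, 0.1792]
ee_rot: [3.142, 0.0, 0.175]
force: [-0.3, -0.1, 0.2]
width: 0.0004
```

move_arm:
  rows:
    - {"delta_rot":[0,0,0],"delta_pos":[0,0,-2],"hand":0}
    - {"delta_rot":[0,0,0],"delta_pos":[0,0,-2],"hand":0}
    - {"delta_rot":[0,0,0],"delta_pos":[0,0,-2],"hand":0}
    - {"delta_rot":[0,0,0],"delta_pos":[0,0,-2],"hand":0}
    - {"delta_rot":[0,0,0],"delta_pos":[0,0,-2],"hand":0}
    - {"delta_rot":[0,0,0],"delta_pos":[0,0,-1.5],"hand":0}
    - {"delta_rot":[0,0,0],"delta_pos":[0,0,-1],"hand":0}
    - {"delta_rot":[0,0,0],"delta_pos":[0,0,-1],"hand":0}
    - {"delta_rot":[0,0,0],"delta_pos":[0,0,-0.5],"hand":0}
    - {"delta_rot":[0,0,0],"delta_pos":[0,0,-0.5],"hand":0}

```text
t: 10.45
eef_pos: [0.5793, 0.1072, 0.0342]
ee_rot: [-3.142, -0.001, 0.175]
force: [0.6, -0.6, 1.1]
width: 0.0004
```

Run:
```python
from h import *
s=get_state();print(s['t'],s['eef_pos'],s['force'],s['ee_rot'])
im=grab_frame("wrist");cv2.imwrite("pics/wrist4.png",im)
im=grab_frame("scene");cv2.imwrite("pics/scene4.png",cv2.resize(im[160:310,180:330],None,fx=4,fy=4,interpolation=2))
```

```text
10.45 [0.57934358 0.10716988 0.03421205] [ 0.60833313 -0.62635681  1.06386632] [-3.14152784e+00 -5.31153284e-04  1.74654076e-01]
```

View pics/wrist4.png

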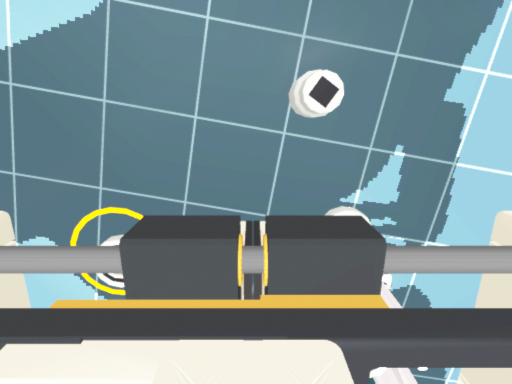

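View pics/scene4.png

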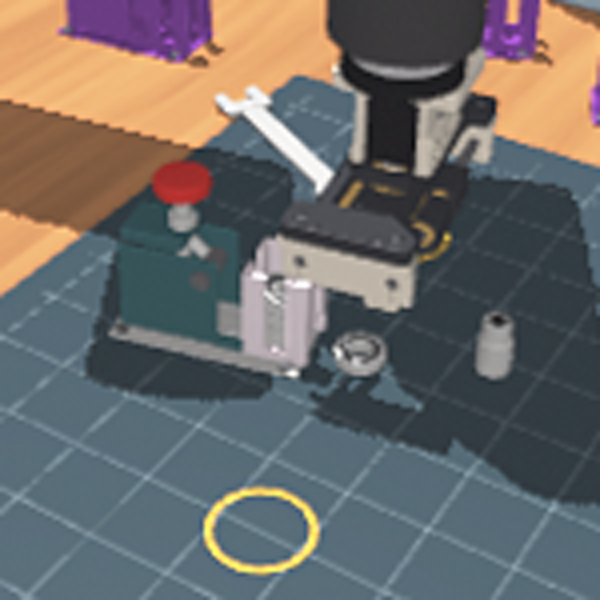

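move_arm:
  rows:
    - {"delta_rot":[0,0,0],"delta_pos":[0,0,-0.25],"hand":0}
    - {"delta_rot":[0,0,0],"delta_pos":[0,0,-0.25],"hand":0}
    - {"delta_rot":[0,0,0],"delta_pos":[0.07,-0.4,0],"hand":0}
    - {"delta_rot":[0,0,0],"delta_pos":[0.07,-0.4,0],"hand":0}
    - {"delta_rot":[0,0,0],"delta_pos":[0.07,-0.4,0],"hand":0}
    - {"delta_rot":[0,0,0],"delta_pos":[0.07,-0.4,0],"hand":0}
    - {"delta_rot":[0,0,0],"delta_pos":[0.07,-0.4,0],"hand":0}
    - {"delta_rot":[0,0,0],"delta_pos":[0.07,-0.4,0],"hand":0}
    - {"delta_rot":[0,0,0],"delta_pos":[0.07,-0.4,0],"hand":0}
    - {"delta_rot":[0,0,0],"delta_pos":[0.07,-0.4,0],"hand":0}

```text
t: 11.55
eef_pos: [0.5846, 0.0746, 0.0293]
ee_rot: [-3.142, -0.0, 0.174]
force: [0.1, 1.3, -0.3]
width: 0.0008
```

move_arm:
  rows:
    - {"delta_rot":[0,0,0],"delta_pos":[0.07,-0.4,0],"hand":0}
    - {"delta_rot":[0,0,0],"delta_pos":[0.07,-0.4,0],"hand":0}
    - {"delta_rot":[0,0,0],"delta_pos":[0.07,-0.4,0],"hand":0}
    - {"delta_rot":[0,0,0],"delta_pos":[0.07,-0.4,0],"hand":0}
    - {"delta_rot":[0,0,0],"delta_pos":[0.07,-0.4,0],"hand":0}
    - {"delta_rot":[0,0,0],"delta_pos":[0.07,-0.4,0],"hand":0}
    - {"delta_rot":[0,0,0],"delta_pos":[0.07,-0.4,0],"hand":0}
    - {"delta_rot":[0,0,0],"delta_pos":[0.07,-0.4,0],"hand":0}
    - {"delta_rot":[0,0,0],"delta_pos":[0.07,-0.4,0],"hand":0}
    - {"delta_rot":[0,0,0],"delta_pos":[0.07,-0.4,0],"hand":0}

```text
t: 12.55
eef_pos: [0.5916, 0.0346, 0.0293]
ee_rot: [3.142, -0.0, 0.175]
force: [-0.1, 0.8, -0.1]
width: 0.0009
```

Run:
```python
from h import *
s=get_state();print(s['t'],s['eef_pos'],s['force'],s['ee_rot'])
im=grab_frame("scene");cv2.imwrite("pics/scene5.png",cv2.resize(im[160:310,180:330],None,fx=4,fy=4,interpolation=2))
```

```text
12.55 [0.59163393 0.03464815 0.02927503] [-0.08544567  0.77074558 -0.09021393] [ 3.14157242e+00 -9.75893771e-06  1.74569040e-01]
```

View pics/scene5.png

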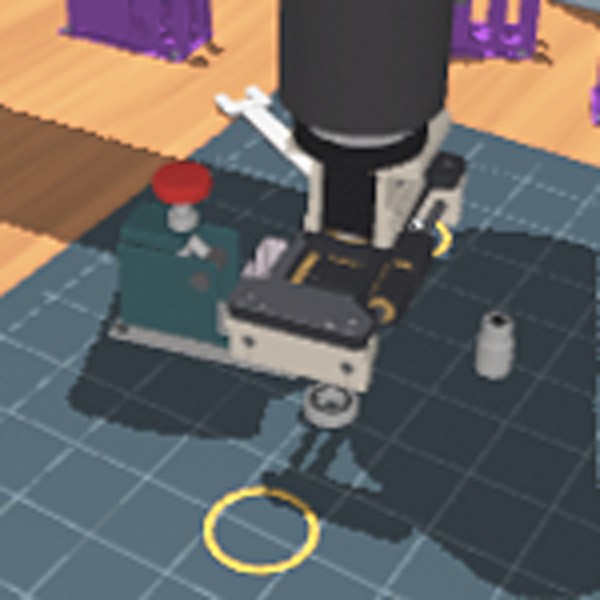

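Run:
```python
from h import *
s=get_state();S=cam("scene")
b=toplane(S,(180+331/4,160+403/4),.009)[:2]-[.002,-.0007];r=np.array([.6142,-.1]);d=np.array([np.sin(np.pi/18),-np.cos(np.pi/18)]);p=np.array([d[1],-d[0]])
print(b,"ahead of TCP",(b-s['eef_pos'][:2])@d,"to go",(r-b)@d,"side err",(r-b)@p, "tcp side vs b",(s['eef_pos'][:2]-b)@p)
```

```text
[0.59775949 0.00242408] ahead of TCP 0.03236991499915269 to go 0.10372289063931091 side err 0.0015950102581340935 tcp side vs b 0.0005270618881503936
```

move_arm:
  rows:
    - {"delta_rot":[0,0,0],"delta_pos":[0.08,-0.45,0],"hand":0}
    - {"delta_rot":[0,0,0],"delta_pos":[0.08,-0.45,0],"hand":0}
    - {"delta_rot":[0,0,0],"delta_pos":[0.08,-0.45,0],"hand":0}
    - {"delta_rot":[0,0,0],"delta_pos":[0.08,-0.45,0],"hand":0}
    - {"delta_rot":[0,0,0],"delta_pos":[0.08,-0.45,0],"hand":0}
    - {"delta_rot":[0,0,0],"delta_pos":[0.08,-0.45,0],"hand":0}
    - {"delta_rot":[0,0,0],"delta_pos":[0.08,-0.45,0],"hand":0}
    - {"delta_rot":[0,0,0],"delta_pos":[0.08,-0.45,0],"hand":0}
    - {"delta_rot":[0,0,0],"delta_pos":[0.08,-0.45,0],"hand":0}
    - {"delta_rot":[0,0,0],"delta_pos":[0.08,-0.45,0],"hand":0}

```text
t: 13.6
eef_pos: [0.5996, -0.0104, 0.0292]
ee_rot: [3.142, 0.0, 0.175]
force: [0.5, 0.6, -0.3]
width: 0.0005
```

move_arm:
  rows:
    - {"delta_rot":[0,0,0],"delta_pos":[0.08,-0.45,0],"hand":0}
    - {"delta_rot":[0,0,0],"delta_pos":[0.08,-0.45,0],"hand":0}
    - {"delta_rot":[0,0,0],"delta_pos":[0.08,-0.45,0],"hand":0}
    - {"delta_rot":[0,0,0],"delta_pos":[0.08,-0.45,0],"hand":0}
    - {"delta_rot":[0,0,0],"delta_pos":[0.08,-0.45,0],"hand":0}
    - {"delta_rot":[0,0,0],"delta_pos":[0.08,-0.45,0],"hand":0}
    - {"delta_rot":[0,0,0],"delta_pos":[0.08,-0.45,0],"hand":0}
    - {"delta_rot":[0,0,0],"delta_pos":[0.07,-0.4,0],"hand":0}
    - {"delta_rot":[0,0,0],"delta_pos":[0.05,-0.3,0],"hand":0}
    - {"delta_rot":[0,0,0],"delta_pos":[0,0,0],"hand":0}

```text
t: 14.6
eef_pos: [0.6064, -0.0489, 0.0293]
ee_rot: [3.142, 0.0, 0.174]
force: [-0.2, -1.0, -0.0]
width: 0.0008
```

Run:
```python
from h import *
s=get_state();print(s['t'],s['eef_pos'],s['force'])
im=grab_frame("scene");cv2.imwrite("pics/scene6.png",cv2.resize(im[200:330,180:330],None,fx=5,fy=5,interpolation=2)[:600])
```

```text
14.6 [ 0.60641096 -0.04892235  0.02925053] [-0.22287623 -0.96883653 -0.0243968 ]
```

View pics/scene6.png

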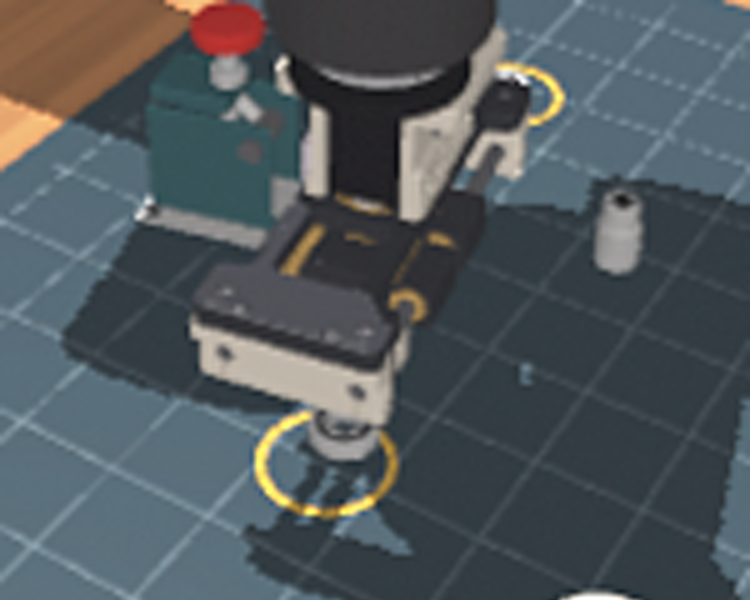

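move_arm:
  rows:
    - {"delta_rot":[0,0,0],"delta_pos":[0.04,-0.25,0],"hand":0}
    - {"delta_rot":[0,0,0],"delta_pos":[0.04,-0.25,0],"hand":0}
    - {"delta_rot":[0,0,0],"delta_pos":[0.04,-0.25,0],"hand":0}
    - {"delta_rot":[0,0,0],"delta_pos":[0.04,-0.25,0],"hand":0}
    - {"delta_rot":[0,0,0],"delta_pos":[0.04,-0.25,0],"hand":0}
    - {"delta_rot":[0,0,0],"delta_pos":[0.04,-0.25,0],"hand":0}
    - {"delta_rot":[0,0,0],"delta_pos":[0.04,-0.25,0],"hand":0}
    - {"delta_rot":[0,0,0],"delta_pos":[0.03,-0.15,0],"hand":0}
    - {"delta_rot":[0,0,0],"delta_pos":[0,0,0],"hand":0}
    - {"delta_rot":[0,0,0],"delta_pos":[0,0,0],"hand":0}

```text
t: 15.65
eef_pos: [0.6095, -0.0676, 0.0293]
ee_rot: [-3.142, -0.0, 0.174]
force: [-1.2, -0.7, 0.0]
width: 0.0007
```

move_arm:
  rows:
    - {"delta_rot":[0,0,0],"delta_pos":[-0.1,0.5,0],"hand":0}
    - {"delta_rot":[0,0,0],"delta_pos":[-0.1,0.5,0],"hand":0}
    - {"delta_rot":[0,0,0],"delta_pos":[0,0,1],"hand":0}
    - {"delta_rot":[0,0,0],"delta_pos":[0,0,2],"hand":0}
    - {"delta_rot":[0,0,0],"delta_pos":[0,0,3],"hand":0}
    - {"delta_rot":[0,0,0],"delta_pos":[0,0,3],"hand":0}
    - {"delta_rot":[0,0,0],"delta_pos":[-1,1,3],"hand":0}
    - {"delta_rot":[0,0,0],"delta_pos":[-2,2,2],"hand":0}
    - {"delta_rot":[0,0,0],"delta_pos":[-2,2,1],"hand":0}
    - {"delta_rot":[0,0,0],"delta_pos":[-2,2,0],"hand":0}

```text
t: 16.65
eef_pos: [0.5377, 0.0134, 0.182]
ee_rot: [-3.141, -0.004, 0.175]
force: [0.6, 0.8, -0.2]
width: 0.0004
```

Run:
```python
from h import *
s=get_state();print(s['t'],s['eef_pos'],s['force'])
im=grab_frame("wrist");cv2.imwrite("pics/wrist7.png",im)
im=grab_frame("scene");cv2.imwrite("pics/scene7.png",cv2.resize(im[190:320,180:330],None,fx=4,fy=4,interpolation=2))
im=grab_frame("side");cv2.imwrite("pics/side7.png",cv2.resize(im[120:270,150:350],None,fx=4,fy=4,interpolation=2))
u=proj(cam("side"),[.6142,-.1,.003]);print("ring in side crop",(u-[150,120])*4)
```

```text
16.65 [0.53773715 0.01339667 0.18201566] [ 0.57942886  0.84605684 -0.24686007]
ring in side crop [454.2919008  210.38990309]
```

View pics/wrist7.png

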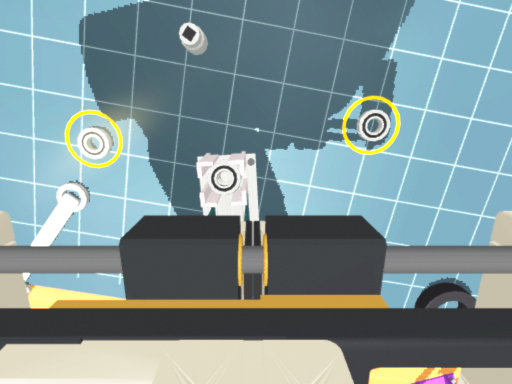

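View pics/scene7.png

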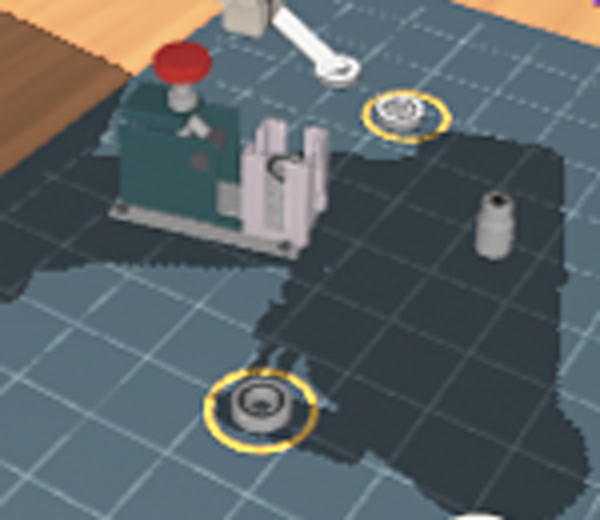

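View pics/side7.png

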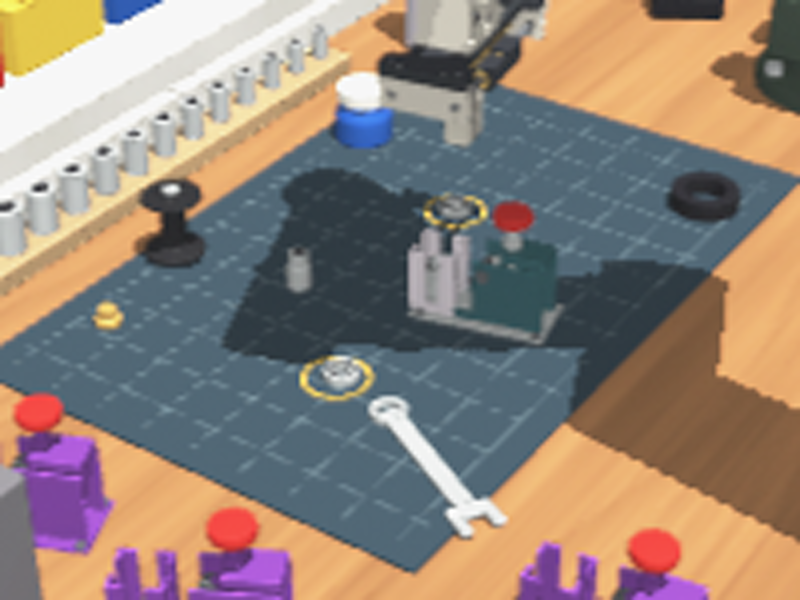

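All three views show the bearing centred in the ring: wrist (373,125) against ring (371,125). The plunger is up, the bystanders are unmoved and the gripper is in the air.

Run:
```python
from h import *
W=cam("wrist",get_state());print(toplane(W,(373.5,125),.0085)[:2]-toplane(W,(371,125),.003)[:2])
print(job_done())
```

```text
[ 0.00030679 -0.00035813]
the job is handed in; nothing more can be done
None
```

The second bearing now lies flat inside the empty yellow ring, and I handed the job in at about 17 s of the 46 s allowed; the hand-in gives no verdict.

- **Dispensing:** I pressed the plunger slowly with closed fingers until it met its stop, about 24.5 mm down with the force rising to 13 N. I let it come back up, and exactly one bearing came out, about where the outlet should leave it.
- **Sliding:** I pushed the bearing about 154 mm along the mat by its rim with the closed fingers, in three stages with a look after the first two. Then I backed the fingers off and raised the arm clear.
- **Last checks:** The wrist view puts the bearing within about 1 mm of the ring's centre, against a limit of 14 mm, and the other two views agree. The plunger looks fully up and the stack is still in the magazine. The parts lying about look unmoved, and the gripper touches nothing.
- **Disagreements:** The scene camera read up to about 3 mm (4 mm on the ring) away from the wrist and side views. That was within what the job allows.

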